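# Stow the nested sample beakers under the holder's retaining lever

## Task

Stow the three steel beakers in their holder on the bench: stand the largest in the holder's round pocket, then nest the middle one inside it and then the smallest inside that, each fully down and upright, set down rather than dropped. Then swing the retaining lever over the stack as far as it goes, and leave the other things on the bench where they are.

Things in the scene. Friction and masses are not known exactly. Their poses are not given: they have to be found in the camera images.
- beaker_large: The largest of three steel beakers of one shape: round, open-topped, 60 mm high, tapered: outside diameter 68 mm at the rim, 61 at the foot; wall 2.5 mm, mouth 63 mm. Its inner floor (59 mm wide) is 24 mm above the underside, so a smaller beaker nested in it stands 24 mm proud. 150 g. Starts upright and empty on the bench. Origin: centre of the underside; z up its axis.
- beaker_medium: The middle one of three steel beakers of one shape: round, open-topped, 60 mm high, tapered: outside diameter 56 mm at the rim, 50 at the foot; wall 2.5 mm, mouth 51 mm. Its inner floor (47 mm wide) is 24 mm above the underside, so a smaller beaker nested in it stands 24 mm proud. 120 g. Starts upright and empty on the bench. Origin: centre of the underside; z up its axis.
- beaker_small: The smallest of three steel beakers of one shape: round, open-topped, 60 mm high, tapered: outside diameter 45 mm at the rim, 40 at the foot; wall 2.5 mm, mouth 40 mm. Its inner floor (37 mm wide) is 24 mm above the underside, so a smaller beaker nested in it stands 24 mm proud. 90 g. Starts upright and empty on the bench. Origin: centre of the underside; z up its axis.
- holder: Beaker holder, fixed to the bench: grey base plate 190 x 100 x 5 mm, aluminium ring (outside 90, inside 71 mm diameter, top 22 mm above the bench) forming a pocket, and a steel post (20 mm diameter) 100 mm from the ring's centre, carrying the retaining lever. Origin: on the bench under the ring's centre; x points from ring to post, z up.
- holder_pocket (a point): Centre of the pocket's floor inside the ring, 6 mm above the bench; axes as the holder's.
- lever_pivot (a point): On the retaining lever's upright hinge axis (the post), 148 mm above the bench, level with lever_knob.
- lever (a joint): Retaining lever's angle (rad): 0 = shut at its stop, pointing from the post straight over the pocket's centre (the holder's -x); grows as the lever swings open in the level plane, clockwise seen from above, towards the holder's +y side; stop at 2.0. Starts at 1.4 to 1.9, stays where left (friction 0.06 N m).
- lever_knob (a point): On the axis of the black upright round grip at the lever's free end, 148 mm above the bench: 14 mm diameter, 34 mm high, top at 162 mm, 120 mm from the hinge axis. The lever is a flat steel bar 14 mm wide, underside 120 mm and top 128 mm above the bench; it clears the stack (114 mm) only when all are fully nested.
- ferrule: A bystander, to be left where it is. A small steel pipe ferrule, foot 40 mm diameter, 22 mm high. Origin: centre of the underside.
- jar: A bystander, to be left where it is. A small white lidded jar, 42 mm diameter, 45 mm high. Origin: centre of the underside.
- collar: A bystander, to be left where it is. A brass union collar, 34 mm diameter, 14 mm high. Origin: centre of the underside.
- spanner: A bystander, to be left where it is. A steel spanner 150 mm long, lying flat.
- wash: A bystander, to be left where it is. A white bottle, 60 mm diameter, 150 mm high. Origin: centre of the underside.
- wash2: A bystander, to be left where it is. A white bottle, 54 mm diameter, 130 mm high. Origin: centre of the underside.
- rod: A bystander, to be left where it is. A white plastic rod, 18 mm diameter, 220 mm long, lying flat.
Mind the look-alikes: they are no part of the job. Leave any purple look-alike of the beaker_medium alone.

How it is judged:
By the outcome, as a careful person would: the job done as asked, in the order asked, and still so for the second after the job is handed in, with the robot touching nothing.
It also fails if it takes over 72 s, if anything falls off the work surface, if the arm or the gripper's body presses on something with over 40 N, if the wrist force passes 120 N, or if a joint passes its speed limit or range.

## Robot

A 7-joint arm with a two-finger parallel gripper is mounted at the origin on the work surface. World frame = base frame: x ahead of the robot, y to its left, z up, the work surface at z = 0. Lengths are in m, angles in rad, forces in N, time in s.
With the tool pointing down it reaches from about 0.4 to 0.875 m from the base axis. Payload 19.3 kg.
Tool frame: the origin (TCP) lies at the very end of the fingers, on their centre line; the grasp point (between the pads) lies 19 mm behind it; z points along the fingers, y is the line along which they close (so a half turn about z gives the same grasp; the last joint's range is limited). The gripper opens to 85 mm and grips with 20 to 120 N. Pads are 22 mm wide; open, the fingers measure 114 mm over their backs; the gripper's body (76 mm by 85 mm) begins 54 mm behind the grasp point. The pads swing forward as they close: fully open they stand 13 mm farther back than shut.
Start: joints at [1.189, 0.521, -0.036, 1.599, 0.021, 1.021, -0.113], TCP at [0.192, -0.595, 0.231] pointing down, gripper open.
Joint ranges: [-2.91, 2.91], [-0.3, 2.13], [-1.5, 1.42], [0.17, 2.43], [-1.26, 4.41], [0.16, 1.93], [-2.52, 2.52]. Speed limits (rad/s): [1.89, 1.89, 2.39, 2.39, 3.01, 3.01, 3.01].

## Interface

Orientations are given as [roll, pitch, yaw] about the fixed x, y, z axes, in that order (R = Rz(yaw) Ry(pitch) Rx(roll)).
In Python, from workcell import observe, grab_frame, job_done gives the robot as it stands.
- The arm moves only by the tool move_arm, never from a script. Its argument "plan" is a list that holds one entry, the list of rows, each a list of 7 numbers: the shift along the tool's x, y, z each as a share of 0.02 m, from -1 to 1, then the turn, a rotation vector about the tool's x, y, z each as a share of 6 degrees, from -1 to 1, then the opening, from -1 (shut) to 1 (fully open). A call has exactly 10 rows; each row shifts and turns the commanded pose from where the row before left it, along the tool's axes as they then stand; what a row does not reach is not made up. A row lasts 1/10 s, in which the tool goes at most 50 mm and 8.59 degrees, less where a joint would pass 70% of its speed; a pose out of reach is approached as far as the arm can. A call with a number of a shift or a turn outside -1 to 1 is refused whole. A call with a gripper value outside its range is refused whole. The fingers move at their own pace and stop on an object; "grip_force" is the grip in N (left out, the last holds). Time passes only in rows, so rows that do not move let the fingers close, or fill a call up. It gives the time, the measured TCP pose, the force, the opening and the grip force at its end, in the units of the state.
- observe(): the state, without advancing time (a new reading comes with each control period).
- grab_frame(name): name is "scene" or "top" or "wrist"; returns a dict with "color" (400x640x3 uint8, red, green, blue), "intrinsics" (3x3 intrinsics, pixels), "position" and "orientation" of the camera in the world; the wrist camera has in their place "tool_from_camera" (4x4, takes a point from camera to tool coordinates, whose origin is the TCP and whose axes are the flange's). Camera axes: x right, y down, z forward; pixel columns grow to the right and rows downward; lengths in m; the calibration is good to about 2 mm. A picture is of the moment at which its call begins: read the wrist's pose just before it. There is no depth.
- job_done(): hands the job in; it is judged then, once.
The state is a dict: "clock": time; "qpos": joint angles; "qd": joint speeds; "joint_efforts": joint torques, N m; "position": TCP position; "tool_rot": TCP orientation; "force": force on the tool from outside, world axes, zero at the start; "moment": the same for the moment, N m; "grip_width": finger opening in m; "finger_force": force on a finger pad.
Only numpy, scipy, OpenCV 4.12 (cv2) and the standard library are available. Lean on these libraries where they do the work, as an engineer would, in place of code of your own. Each camera call takes 0.05 s, during which the arm holds its last target. There are 200 camera calls.

## Working session

There is one attempt and no reset: what is moved stays moved. The work goes in short steps, Python scripts to look and compute and a tool call to move; the robot and the scene stay as the last step left them, time stands still between calls to the robot, and variables do not carry over. Pictures are saved under pics/ and viewed, at most 10 in all, crops included, and the job is handed in when it is done.

Besides the shell and the picture viewer there is one more tool, called after "Emit:" by a JSON object that holds its "method" and its "body", one argument or row to a line. move_arm: Moves the arm, as the interface text tells. Shift numbers are shares of 0.02 m and turn numbers shares of 6 degrees, none past 1 either way. Its arguments: {"type":"object","properties":{"plan":{"type":"array"},"grip_force":{"type":"number"}},"required":["plan"]}

```bash
mkdir -p pics; ls
cat > h.py <<'E'
import numpy as np, cv2, json
from workcell import observe, grab_frame, job_done
from scipy.spatial.transform import Rotation as R
def rot(o):
    o=np.array(o)
    if o.shape==(3,3): return o
    return R.from_euler('xyz',o).as_matrix() if o.size==3 else R.from_quat(o).as_matrix()
def cam(name):
    s=observe(); f=grab_frame(name); K=np.array(f['intrinsics'])
    if name=='wrist':
        T=np.eye(4);T[:3,:3]=rot(s['tool_rot']);T[:3,3]=s['position'];C=T@np.array(f['tool_from_camera']); Rm,p=C[:3,:3],C[:3,3]
    else: Rm,p=rot(f['orientation']),np.array(f['position'])
    return f['color'],K,Rm,p
def ray(px,c,z):
    _,K,Rm,p=c; d=Rm@np.linalg.inv(K)@[px[0],px[1],1]; return p+d*(z-p[2])/d[2]
def proj(P,c):
    _,K,Rm,p=c; q=K@(Rm.T@(np.array(P)-p)); return q[:2]/q[2]
def save(n,img): cv2.imwrite('pics/'+n+'.png',cv2.cvtColor(img,cv2.COLOR_RGB2BGR))
E
python3 - <<'E'
from h import *
import pickle
for n in ['top','scene']:
    c=cam(n); save(n,c[0]); print(n,c[3],c[2].round(3).tolist(),c[1].tolist()); pickle.dump(c,open(n+'.pkl','wb'))
s=observe();print(s['tool_rot'],s['position'],s['clock'],s['grip_width'])
E
```

```text
pics
top [0.45702762 0.02075407 1.22391599] [[0.025, -0.997, 0.071], [-1.0, -0.025, 0.006], [-0.004, -0.071, -0.997]] [[476.4886656611644, 0.0, 319.84723296180033], [0.0, 476.4886656611644, 199.94909860365104], [0.0, 0.0, 1.0]]
scene [1.07147935 0.19421083 1.10967556] [[-0.307, 0.82, -0.483], [0.952, 0.263, -0.158], [-0.003, -0.508, -0.861]] [[445.6547038293788, 0.0, 320.4777111136153], [0.0, 445.6547038293788, 207.02059228975065], [0.0, 0.0, 1.0]]
[-3.14056668e+00  7.02767907e-05  3.11735972e-01] [ 0.19159531 -0.59460492  0.23078476] 0.1 0.0854110899884577
```

View pics/top.png

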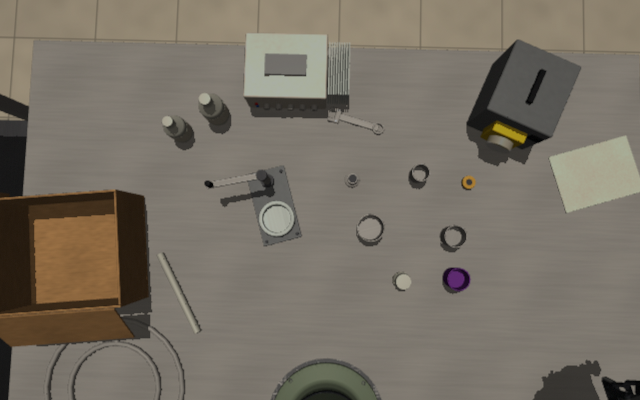

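View pics/scene.png

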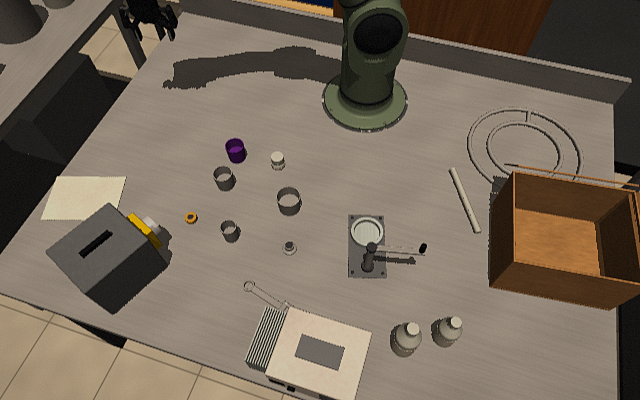

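The top view shows the candidates.
- **Steel beakers:** large at (370,229), medium at (454,237), small at (420,174).
- **Look-alikes:** purple beaker at (456,279), ferrule at (352,180), jar at (403,282), collar at (468,182).
- **Holder:** ring at (277,219), post at (265,178), knob at (209,184).

I choose the three grey open beakers.

```bash
cat > m.py <<'E'
from h import *
import pickle
c=pickle.load(open('top.pkl','rb')); g=cv2.cvtColor(c[0],cv2.COLOR_RGB2GRAY)
S=4; out=cv2.resize(c[0],None,fx=S,fy=S,interpolation=cv2.INTER_CUBIC); big=cv2.GaussianBlur(cv2.resize(g,None,fx=S,fy=S,interpolation=cv2.INTER_CUBIC),(5,5),1.5)
def circ(px,r,z,name):
    rp=c[1][0,0]*r/(c[3][2]-z)*S
    x0,y0=[int(v*S-80) for v in px]; w=big[y0:y0+160,x0:x0+160]
    h=cv2.HoughCircles(w,cv2.HOUGH_GRADIENT_ALT if 0 else cv2.HOUGH_GRADIENT,1,200,param1=60,param2=8,minRadius=int(rp-3),maxRadius=int(rp+3))
    if h is None: print(name,'none');return
    x,y,rr=h[0,0]; u=((x+x0+.5)/S-.5,(y+y0+.5)/S-.5); P=ray(u,c,z)
    cv2.circle(out,(int(x+x0),int(y+y0)),int(rr),(255,0,0),1)
    print(name,np.round(u,1),'r',rr/S,rp/S,P.round(4),'reach',np.hypot(*P[:2]).round(3)); return P
L=circ((370,229),.034,.06,'large');M=circ((454,237),.028,.06,'med');s=circ((420,174),.0225,.06,'small')
H=circ((277,219),.045,.022,'ring'); pu=circ((456,279),.028,.06,'purple')
for n,px,z in [('post',(265,177),.128),('knobtop',(208.5,184),.162),('ferr',(352,180),.02),('jar',(403,282),.045),('collar',(468,182),.014)]: print(n,ray(px,c,z).round(4))
save('crop',out[140*S:290*S,240*S:490*S][::1,::1]) if 0 else save('crop',cv2.resize(out[140*S:300*S,190*S:490*S],(800,427)))
sc=pickle.load(open('scene.pkl','rb'))
for n,P in zip('LMSH',(L,M,s,H)):
    if P is not None: print(n,proj(P,sc).round(1))
E
python3 m.py
```

```text
large [369.5 227.8] r 13.525 13.919058410425095 [ 0.4745 -0.0947  0.06  ] reach 0.484
med [455. 236.] r 10.725 11.462753985055958 [ 0.4597 -0.3028  0.06  ] reach 0.551
small [420.2 172.5] r 8.45 9.211141595134253 [ 0.6132 -0.2168  0.06  ] reach 0.65
ring [276.  217.8] r 17.6 17.839840850061194 [0.4944 0.1378 0.022 ] reach 0.513
purple [458.  279.2] r 11.3 11.462753985055958 [ 0.3556 -0.3106  0.06  ] reach 0.472
post [0.5848 0.1559 0.128 ]
knobtop [0.5619 0.2779 0.162 ]
ferr [ 0.5951 -0.0521  0.02  ]
jar [ 0.3442 -0.1805  0.045 ]
collar [ 0.5979 -0.348   0.014 ]
L [288.6 195.4]
M [222.1 172.4]
S [227.8 225.5]
H [366.5 230.5]
```

View pics/crop.png

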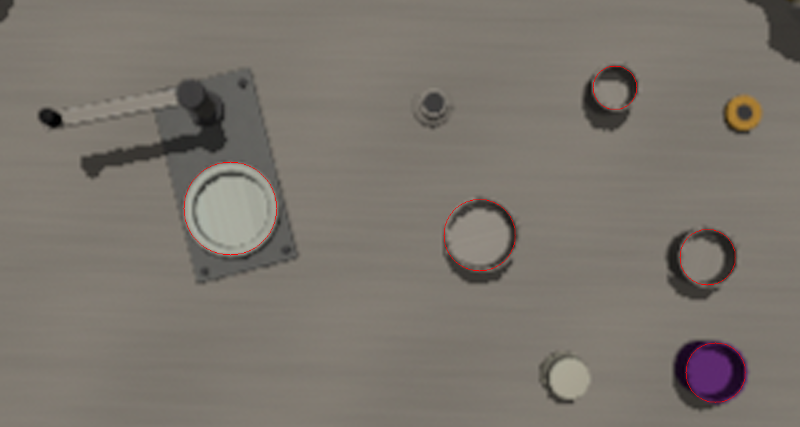

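The crop confirms three steel beakers, one purple look-alike and an empty ring. Radii match the given sizes to about 1–2 mm. I'll move above the large beaker and refine from the wrist camera.

Emit:
{"method": "move_arm", "body": {
  "plan": [
    [[0.9, -0.85, 0, 0, 0, 0, 1], [0.9, -0.85, 0, 0, 0, 0, 1], [0.9, -0.85, 0, 0, 0, 0, 1], [0.9, -0.85, 0, 0, 0, 0, 1], [0.9, -0.85, 0, 0, 0, 0, 1], [0.9, -0.85, 0, 0, 0, 0, 1], [0.9, -0.85, 0, 0, 0, 0, 1], [0.9, -0.85, 0, 0, 0, 0, 1], [0.9, -0.85, 0, 0, 0, 0, 1], [0.9, -0.85, 0, 0, 0, 0, 1]]
  ]
}}

```text
clock: 1.1
position: [0.3111, -0.3768, 0.2311]
tool_rot: [-3.141, 0.0, 0.312]
force: [1.0, -0.6, -0.1]
grip_width: 0.0853
finger_force: 0.0
```

Emit:
{"method": "move_arm", "body": {
  "plan": [
    [[0.9, -0.85, 0, 0, 0, 0, 1], [0.9, -0.85, 0, 0, 0, 0, 1], [0.9, -0.85, 0, 0, 0, 0, 1], [0.9, -0.85, 0, 0, 0, 0, 1], [0.9, -0.85, 0, 0, 0, 0, 1], [0.9, -0.85, 0, 0, 0, 0, 1], [0.9, -0.85, 0, 0, 0, 0, 1], [0.9, -0.85, 0, 0, 0, 0, 1], [0.5, -0.5, 0, 0, 0, 0, 1], [0.3, -0.2, 0, 0, 0, 0, 1]]
  ]
}}

```text
clock: 2.1
position: [0.4175, -0.1848, 0.2312]
tool_rot: [-3.141, 0.0, 0.313]
force: [0.0, 1.4, -0.6]
grip_width: 0.0852
finger_force: 0.0
```

```bash
cat >> h.py <<'E'
def delta(target):
    s=observe(); d=np.array(target)-s['position']; T=rot(s['tool_rot']).T@d
    print('pos',np.round(s['position'],4),'rpy',np.round(s['tool_rot'],4),'t',s['clock'],'w',round(s['grip_width'],4),'F',np.round(s['force'],1),'-> tool shares',(T/0.02).round(2))
E
python3 - <<'E'
from h import *
import pickle
delta([.4745,-.0947,.2]); c=cam('wrist'); save('w1',c[0]); pickle.dump(c,open('w1.pkl','wb')); print(c[3],proj([.4745,-.0947,.06],c),observe()['qpos'])
E
```

```text
pos [ 0.4175 -0.1848  0.2312] rpy [-3.1412e+00  2.0000e-04  3.1330e-01] t 2.1 w 0.0852 F [ 0.   1.4 -0.6] -> tool shares [ 4.1  -3.41  1.56]
[ 0.48231863 -0.16316539  0.37341793] [256.97268419 109.88844387] [ 0.47719209  0.26241747 -0.22826691  2.01503396  0.07621272  0.87212801
 -1.04990959]
```

View pics/w1.png

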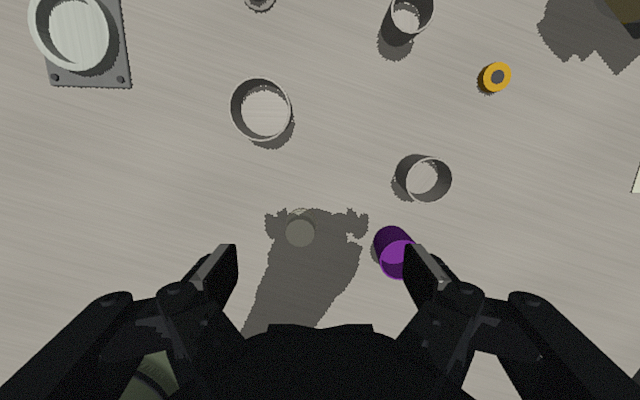

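Wrist view: large at (262,109), medium (428,178), small (408,18), purple (395,252), ring (75,30). I'll put the camera over the large beaker so its rim and foot look concentric.

Emit:
{"method": "move_arm", "body": {
  "plan": [
    [[0.1, -0.4, 0, 0, 0, 0, 1], [0.1, -0.7, 0, 0, 0, 0, 1], [0.1, -0.7, 0, 0, 0, 0, 1], [0.1, -0.7, 0, 0, 0, 0, 1], [0.1, -0.5, 0, 0, 0, 0, 1], [0.1, -0.3, 0, 0, 0, 0, 1], [0.1, -0.1, 0, 0, 0, 0, 1], [0, 0, 0, 0, 0, 0, 1], [0, 0, 0, 0, 0, 0, 1], [0, 0, 0, 0, 0, 0, 1]]
  ]
}}

```text
clock: 3.15
position: [0.4096, -0.1174, 0.2312]
tool_rot: [-3.142, 0.0, 0.311]
force: [-0.7, 0.8, -0.4]
grip_width: 0.0852
finger_force: 0.0
```

```bash
cat >> h.py <<'E'
def fit(c,guess,radii,z,win=14,S=4,tag=None):
    """Hough circles of known radii (m) at height z near guess (x,y); returns points"""
    g=cv2.cvtColor(c[0],cv2.COLOR_RGB2GRAY); u=proj([*guess[:2],z],c); f=c[1][0,0]/(c[3][2]-z)
    big=cv2.resize(g,None,fx=S,fy=S,interpolation=cv2.INTER_CUBIC); res=[]
    h=int(f*(max(radii)+.02)*S); x0,y0=int(u[0]*S-h),int(u[1]*S-h); x0,y0=max(x0,0),max(y0,0)
    w=cv2.GaussianBlur(big[y0:y0+2*h,x0:x0+2*h],(0,0),2)
    col=cv2.cvtColor(w,cv2.COLOR_GRAY2BGR)
    for r in radii:
        hc=cv2.HoughCircles(w,cv2.HOUGH_GRADIENT,1,3,param1=50,param2=8,minRadius=int((r-.0008)*f*S),maxRadius=int((r+.0008)*f*S)+1)
        if hc is None: print('r',r,'none'); continue
        x,y,rr=hc[0,0]; v=((x+x0+.5)/S-.5,(y+y0+.5)/S-.5); P=ray(v,c,z)
        print('r',r,'found',round(rr/S/f,4),'px',np.round(v,1),'P',P.round(4)); res.append(P); cv2.circle(col,(int(x),int(y)),int(rr),(0,0,255),1)
    if tag: cv2.imwrite('pics/'+tag+'.png',cv2.resize(col,(400,400)))
    return res
E
python3 - <<'E'
from h import *
import pickle
c=cam('wrist'); pickle.dump(c,open('w2.pkl','wb')); print(c[3],c[2].round(3).tolist())
fit(c,(.475,-.095),[.034,.0315],.06,tag='f1'); fit(c,(.475,-.095),[.0295],.024)
o=pickle.load(open('w1.pkl','rb'))
print('w1');fit(o,(.475,-.095),[.034,.0315],.06);fit(o,(.4597,-.3028),[.028,.0255],.06)
t=pickle.load(open('top.pkl','rb'))
print('top');fit(t,(.475,-.095),[.034,.0315],.06);fit(t,(.4597,-.3028),[.028,.0255],.06);fit(t,(.613,-.217),[.0225,.02],.06);fit(t,(.494,.138),[.045],.022);fit(t,(.494,.138),[.0355],.022)
print('hold w2');fit(c,(.494,.138),[.045,.0355],.022);fit(c,(.613,-.217),[.0225,.02],.06)
save('w2',c[0])
delta([.4745,-.0947,.2])
E
```

```text
[ 0.47442964 -0.0957836   0.37344982] [[0.306, -0.917, -0.255], [-0.952, -0.295, -0.083], [0.001, 0.268, -0.963]]
r 0.034 found 0.0346 px [322.5 121.2] P [ 0.4772 -0.0982  0.06  ]
r 0.0315 found 0.032 px [320.5 119.8] P [ 0.478  -0.0956  0.06  ]
r 0.0295 found 0.0304 px [320.5 122.2] P [ 0.4756 -0.0965  0.024 ]
w1
r 0.034 found 0.0339 px [260.2 111. ] P [ 0.4745 -0.0983  0.06  ]
r 0.0315 found 0.0308 px [267.8 108.5] P [ 0.4794 -0.1054  0.06  ]
r 0.028 found 0.0284 px [426.5 176.8] P [ 0.4636 -0.298   0.06  ]
r 0.0255 found 0.0264 px [428.  178.5] P [ 0.4622 -0.3005  0.06  ]
top
r 0.034 found 0.0332 px [370.5 228.2] P [ 0.4734 -0.0971  0.06  ]
r 0.0315 found 0.032 px [370.2 227.8] P [ 0.4746 -0.0965  0.06  ]
r 0.028 found 0.0273 px [454.5 236.5] P [ 0.4585 -0.3016  0.06  ]
r 0.0255 found 0.0265 px [454.8 236.2] P [ 0.4591 -0.3022  0.06  ]
r 0.0225 found 0.0228 px [417.5 179. ] P [ 0.5969 -0.2103  0.06  ]
r 0.02 found 0.0197 px [420.5 172.2] P [ 0.6138 -0.2174  0.06  ]
r 0.045 found 0.0447 px [276.2 218. ] P [0.4938 0.1371 0.022 ]
r 0.0355 found 0.0355 px [275.5 218.5] P [0.4925 0.139  0.022 ]
hold w2
r 0.045 found 0.0454 px [132.8  49. ] P [0.4867 0.1324 0.022 ]
r 0.0355 found 0.0349 px [124.2  32. ] P [0.5011 0.1438 0.022 ]
r 0.0225 found 0.022 px [480.5  19.8] P [ 0.6177 -0.2179  0.06  ]
r 0.02 found 0.0204 px [480.   18.5] P [ 0.6185 -0.2169  0.06  ]
pos [ 0.4096 -0.1173  0.2312] rpy [-3.1415e+00  2.0000e-04  3.1120e-01] t 3.2 w 0.0857 F [-0.  -0.5 -0. ] -> tool shares [ 3.44 -0.08  1.56]
```

View pics/f1.png

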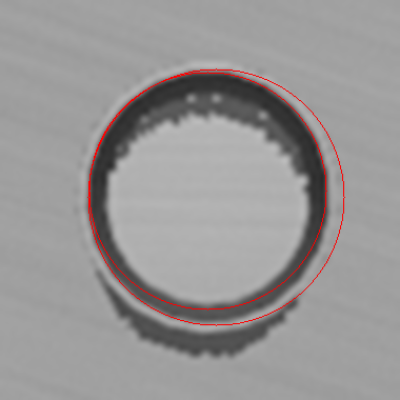

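View pics/w2.png

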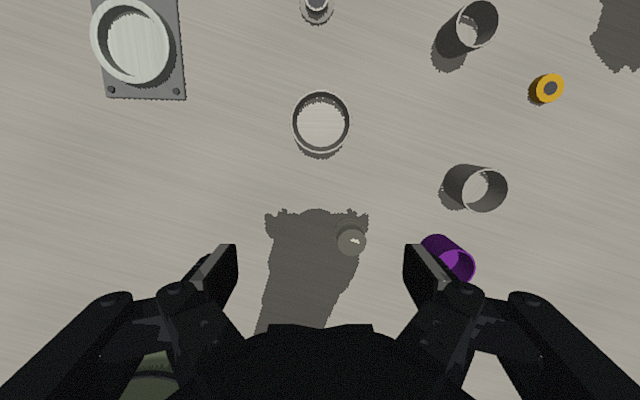

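The rim's inner fit gives (0.477,-0.096) and the top view gives (0.475,-0.0965). They agree within calibration, so I'll grasp there.

Emit:
{"method": "move_arm", "body": {
  "plan": [
    [[0.7, 0, 0.5, 0, 0, 0, 1], [0.7, 0, 0.8, 0, 0, 0, 1], [0.7, 0, 0.8, 0, 0, 0, 1], [0.7, 0, 0.8, 0, 0, 0, 1], [0.7, 0, 0.8, 0, 0, 0, 1], [0, 0, 1, 0, 0, 0, 1], [0, 0, 1, 0, 0, 0, 1], [0, 0, 0.8, 0, 0, 0, 1], [0, 0, 0.5, 0, 0, 0, 1], [0, 0, 0.3, 0, 0, 0, 1]]
  ],
  "grip_force": 40
}}

```text
clock: 4.2
position: [0.4761, -0.0956, 0.0846]
tool_rot: [-3.141, 0.001, 0.312]
force: [-1.3, 0.4, -0.6]
grip_width: 0.0852
finger_force: 0.0
```

Run:
```python
from h import *
delta([.476,-.096,.030])
```

```text
pos [ 0.4761 -0.0956  0.0846] rpy [-3.1412e+00  7.0000e-04  3.1150e-01] t 4.2 w 0.0852 F [-1.3  0.4 -0.6] -> tool shares [-0.01  0.02  2.73]
```

Emit:
{"method": "move_arm", "body": {
  "plan": [
    [[0, 0, 0.6, 0, 0, 0, 1], [0, 0, 0.8, 0, 0, 0, 1], [0, 0, 0.8, 0, 0, 0, 1], [0, 0, 0.5, 0, 0, 0, 1], [0, 0, 0, 0, 0, 0, 1], [0, 0, 0, 0, 0, 0, -1], [0, 0, 0, 0, 0, 0, -1], [0, 0, 0, 0, 0, 0, -1], [0, 0, 0, 0, 0, 0, -1], [0, 0, 0, 0, 0, 0, -1]]
  ]
}}

```text
clock: 5.2
position: [0.4766, -0.0956, 0.0324]
tool_rot: [3.141, -0.001, 0.312]
force: [-3.2, 0.3, 10.8]
grip_width: 0.0672
finger_force: 41.7
```

Run:
```python
from h import *
s=observe(); print(s['grip_width'],s['finger_force']); delta([.494,.138,.13])
c=cam('top'); fit(c,(.494,.138),[.045,.0355],.022)
```

```text
0.06724610116426692 41.74482102971524
pos [ 0.4766 -0.0956  0.0324] rpy [ 3.141e+00 -1.000e-03  3.117e-01] t 5.2 w 0.0672 F [-3.2  0.3 10.8] -> tool shares [  4.42 -10.85  -4.88]
r 0.045 found 0.0447 px [275.8 218.2] P [0.4931 0.1383 0.022 ]
r 0.0355 found 0.0362 px [275.8 218.5] P [0.4925 0.1383 0.022 ]
```

Emit:
{"method": "move_arm", "body": {
  "plan": [
    [[0, 0, -0.5, 0, 0, 0, -1], [0, 0, -0.9, 0, 0, 0, -1], [0, 0, -0.9, 0, 0, 0, -1], [0, -0.4, -0.9, 0, 0, 0, -1], [0.1, -0.7, -0.9, 0, 0, 0, -1], [0.2, -0.8, -0.5, 0, 0, 0, -1], [0.2, -0.9, -0.2, 0, 0, 0, -1], [0.2, -0.9, 0, 0, 0, 0, -1], [0.2, -0.9, 0, 0, 0, 0, -1], [0.1, -0.9, 0, 0, 0, 0, -1]]
  ]
}}

```text
clock: 6.25
position: [0.4616, 0.0167, 0.1278]
tool_rot: [3.142, -0.001, 0.312]
force: [-0.4, 0.6, -1.9]
grip_width: 0.0669
finger_force: 45.1
```

Emit:
{"method": "move_arm", "body": {
  "plan": [
    [[0, -0.9, 0, 0, 0, 0, -1], [0, -0.9, 0, 0, 0, 0, -1], [0, -0.9, 0, 0, 0, 0, -1], [0, -0.8, 0, 0, 0, 0, -1], [0, -0.8, 0, 0, 0, 0, -1], [0, -0.6, 0, 0, 0, 0, -1], [0, -0.4, 0, 0, 0, 0, -1], [0, 0, 0, 0, 0, 0, -1], [0, 0, 0, 0, 0, 0, -1], [0, 0, 0, 0, 0, 0, -1]]
  ]
}}

```text
clock: 7.25
position: [0.4292, 0.1155, 0.1273]
tool_rot: [3.141, 0.0, 0.311]
force: [-0.7, -0.0, -1.5]
grip_width: 0.0669
finger_force: 45.1
```

Run:
```python
from h import *
import pickle
delta([.493,.138,.13]); c=cam('wrist'); pickle.dump(c,open('w3.pkl','wb')); print(c[3],proj([.493,.138,.022],c)); save('w3',c[0])
fit(c,(.493,.138),[.045],.022); fit(c,(.493,.138),[.0355],.022)
```

```text
pos [0.4292 0.1155 0.1273] rpy [3.1413e+00 1.0000e-04 3.1080e-01] t 7.25 w 0.0669 F [-0.7 -0.  -1.5] -> tool shares [ 3.38 -0.09 -0.14]
[0.49402954 0.13714202 0.26953664] [318.22584211 123.9334467 ]
r 0.045 found 0.0454 px [317.8 118.2] P [0.4973 0.1398 0.022 ]
r 0.0355 found 0.0363 px [316.5 122. ] P [0.4941 0.1399 0.022 ]
```

View pics/w3.png

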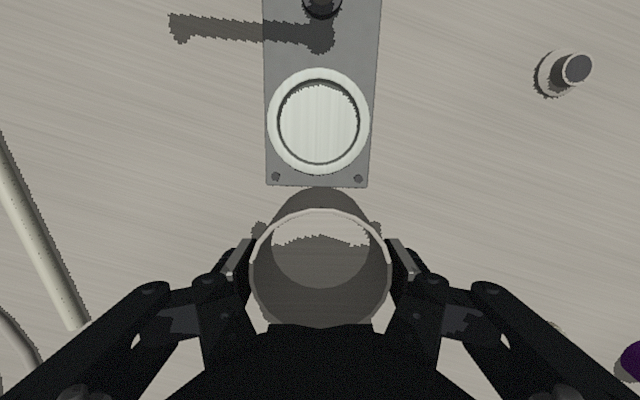

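Run:
```python
from h import *
import pickle
c=pickle.load(open('w3.pkl','rb')); s=observe(); Rt=rot(s['tool_rot'])
P=ray((320.5,208.5),c,s['position'][2]+.0276); print('front rim in tool',(Rt.T@(P-s['position'])).round(4))
for r in (0,5,10): print(ray((321,r),c,.1).round(4))
for a,b in (((264,120),(263,40)),((367,180),(380,10)),((266,184),(366,187))):
    A,B=ray(a,c,.005),ray(b,c,.005); print(np.degrees(np.arctan2(*(B-A)[1::-1])).round(1))
delta([.4945,.139,.0384])
```

```text
front rim in tool [ 0.0327 -0.0003 -0.0276]
[0.554  0.1556 0.1   ]
[0.5518 0.1549 0.1   ]
[0.5496 0.1541 0.1   ]
15.5
16.1
-74.0
pos [0.4292 0.1156 0.1273] rpy [3.1414e+00 1.0000e-04 3.1080e-01] t 7.3 w 0.0668 F [ 0.5 -0.4 -1.6] -> tool shares [ 3.47 -0.12  4.44]
```

Emit:
{"method": "move_arm", "body": {
  "plan": [
    [[0.5, -0.1, 0, 0, 0, 0, -1], [0.8, 0, 0, 0, 0, 0, -1], [0.9, 0, 0, 0, 0, 0, -1], [0.7, 0, 0, 0, 0, 0, -1], [0.4, 0, 0.4, 0, 0, 0, -1], [0.2, 0, 0.7, 0, 0, 0, -1], [0, 0, 0.7, 0, 0, 0, -1], [0, 0, 0.6, 0, 0, 0, -1], [0, 0, 0.4, 0, 0, 0, -1], [0, 0, 0.2, 0, 0, 0, -1]]
  ]
}}

```text
clock: 8.3
position: [0.4945, 0.1395, 0.0662]
tool_rot: [-3.142, 0.001, 0.312]
force: [1.1, -0.3, -0.7]
grip_width: 0.0668
finger_force: 45.1
```

Run:
```python
from h import *
delta([.4945,.139,.0384])
```

```text
pos [0.4945 0.1395 0.0662] rpy [-3.1416e+00  1.3000e-03  3.1190e-01] t 8.3 w 0.0668 F [ 1.1 -0.3 -0.7] -> tool shares [-0.01  0.02  1.39]
```

Emit:
{"method": "move_arm", "body": {
  "plan": [
    [[0, 0, 0.3, 0, 0, 0, -1], [0, 0, 0.3, 0, 0, 0, -1], [0, 0, 0.3, 0, 0, 0, -1], [0, 0, 0.2, 0, 0, 0, -1], [0, 0, 0.15, 0, 0, 0, -1], [0, 0, 0.1, 0, 0, 0, -1], [0, 0, 0.05, 0, 0, 0, -1], [0, 0, 0, 0, 0, 0, -1], [0, 0, 0, 0, 0, 0, -1], [0, 0, 0, 0, 0, 0, -1]]
  ]
}}

```text
clock: 9.3
position: [0.4951, 0.1396, 0.0394]
tool_rot: [3.142, -0.0, 0.312]
force: [-0.3, 0.0, -2.1]
grip_width: 0.0669
finger_force: 45.1
```

Emit:
{"method": "move_arm", "body": {
  "plan": [
    [[0, 0, 0.05, 0, 0, 0, -1], [0, 0, 0.04, 0, 0, 0, -1], [0, 0, 0, 0, 0, 0, -1], [0, 0, 0, 0, 0, 0, 0.4], [0, 0, 0, 0, 0, 0, 1], [0, 0, 0, 0, 0, 0, 1], [0, 0, 0, 0, 0, 0, 1], [0, 0, 0, 0, 0, 0, 1], [0, 0, -0.3, 0, 0, 0, 1], [0, 0, -0.6, 0, 0, 0, 1]]
  ]
}}

```text
clock: 10.3
position: [0.4946, 0.1395, 0.0556]
tool_rot: [-3.142, 0.001, 0.312]
force: [0.2, -0.4, -0.2]
grip_width: 0.0856
finger_force: 0.0
```

Run:
```python
from h import *
import pickle
o=pickle.load(open('w2.pkl','rb'));fit(o,(.461,-.301),[.028,.0255],.06,tag='f2')
delta([.461-.065,-.301-.0216,.23])
```

```text
r 0.028 found 0.0284 px [482.  186.8] P [ 0.4643 -0.2967  0.06  ]
r 0.0255 found 0.0255 px [464.8 185.5] P [ 0.4595 -0.277   0.06  ]
pos [0.4946 0.1395 0.0556] rpy [-3.1416e+00  1.4000e-03  3.1190e-01] t 10.3 w 0.0856 F [ 0.2 -0.4 -0.2] -> tool shares [-11.79  20.48  -8.7 ]
```

Emit:
{"method": "move_arm", "body": {
  "plan": [
    [[0, 0, -0.9, 0, 0, 0, 1], [0, 0, -0.9, 0, 0, 0, 1], [0, 0, -0.9, 0, 0, 0, 1], [0, 0, -0.9, 0, 0, 0, 1], [-0.5, 0.9, -0.8, 0, 0, 0, 1], [-0.5, 0.9, -0.8, 0, 0, 0, 1], [-0.5, 0.9, -0.8, 0, 0, 0, 1], [-0.5, 0.9, -0.8, 0, 0, 0, 1], [-0.5, 0.9, -0.8, 0, 0, 0, 1], [-0.5, 0.9, -0.8, 0, 0, 0, 1]]
  ]
}}

```text
clock: 11.3
position: [0.4707, 0.0176, 0.2252]
tool_rot: [3.141, -0.001, 0.312]
force: [0.2, 0.2, 0.0]
grip_width: 0.0854
finger_force: 0.0
```

Emit:
{"method": "move_arm", "body": {
  "plan": [
    [[-0.6, 0.9, 0, 0, 0, 0, 1], [-0.6, 0.9, 0, 0, 0, 0, 1], [-0.6, 0.9, 0, 0, 0, 0, 1], [-0.6, 0.9, 0, 0, 0, 0, 1], [-0.6, 0.9, 0, 0, 0, 0, 1], [-0.6, 0.9, 0, 0, 0, 0, 1], [-0.6, 0.9, 0, 0, 0, 0, 1], [-0.6, 0.9, 0, 0, 0, 0, 1], [-0.6, 0.9, 0, 0, 0, 0, 1], [-0.6, 0.9, 0, 0, 0, 0, 1]]
  ]
}}

```text
clock: 12.3
position: [0.4116, -0.1905, 0.2245]
tool_rot: [3.141, -0.001, 0.312]
force: [-0.0, -0.5, -0.1]
grip_width: 0.0853
finger_force: 0.0
```

Emit:
{"method": "move_arm", "body": {
  "plan": [
    [[-0.5, 0.9, 0, 0, 0, 0, 1], [-0.5, 0.9, 0, 0, 0, 0, 1], [-0.5, 0.9, 0, 0, 0, 0, 1], [-0.5, 0.9, 0, 0, 0, 0, 1], [-0.4, 0.9, 0, 0, 0, 0, 1], [-0.3, 0.8, 0, 0, 0, 0, 1], [-0.1, 0.5, 0, 0, 0, 0, 1], [0, 0.3, 0, 0, 0, 0, 1], [0, 0, 0, 0, 0, 0, 1], [0, 0, 0, 0, 0, 0, 1]]
  ]
}}

```text
clock: 13.3
position: [0.3964, -0.3223, 0.2236]
tool_rot: [-3.141, -0.0, 0.312]
force: [0.7, 0.2, 0.2]
grip_width: 0.0851
finger_force: 0.0
```

Run:
```python
from h import *
import pickle
delta([.461,-.301,.04]); c=cam('wrist'); pickle.dump(c,open('w4.pkl','wb')); print(proj([.461,-.301,.06],c))
fit(c,(.461,-.301),[.028],.06); fit(c,(.461,-.301),[.0255],.06); fit(c,(.461,-.301),[.0235],.024)
save('w4',np.ascontiguousarray(c[0]))
t=cam('top'); a=t[0][140:300,190:490]; b=c[0][20:220,170:470]
v=np.vstack([cv2.resize(a,(600,320)),cv2.resize(b,(420,280))[:, :].repeat(1,axis=1) if 0 else cv2.resize(b,(600,280))]); save('v5',v)
```

```text
pos [ 0.3964 -0.3223  0.2236] rpy [-3.1413e+00 -2.0000e-04  3.1250e-01] t 13.3 w 0.0851 F [0.7 0.2 0.2] -> tool shares [ 3.4  -0.02  9.18]
[319.92034472 123.39409213]
r 0.028 found 0.0272 px [323. 124.] P [ 0.4614 -0.3043  0.06  ]
r 0.0255 found 0.0254 px [321.8 125.5] P [ 0.4595 -0.3035  0.06  ]
r 0.0235 found 0.0242 px [321.8 125.2] P [ 0.4596 -0.3038  0.024 ]
```

View pics/v5.png

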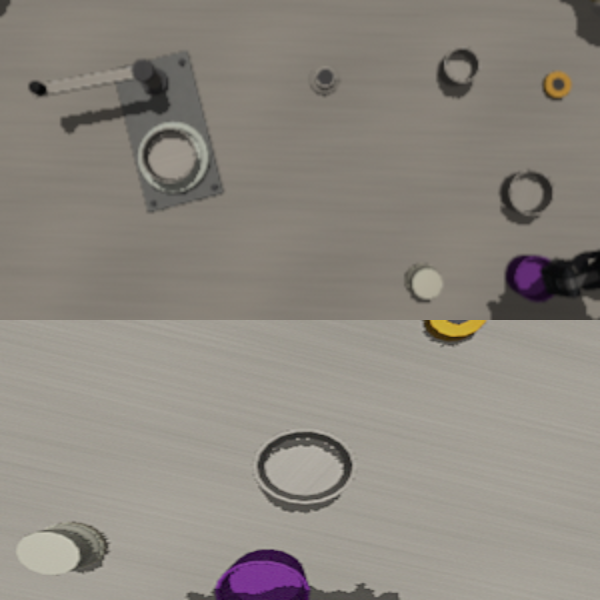

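Top: the large beaker sits in the ring. Wrist: medium is centred near (322,125), giving (0.460,-0.303), with purple behind it and the jar to the left.

Emit:
{"method": "move_arm", "body": {
  "plan": [
    [[0.5, 0.06, 0, 0, 0, 0, 1], [0.8, 0, 0.5, 0, 0, 0, 1], [0.8, 0, 0.8, 0, 0, 0, 1], [0.7, 0, 0.8, 0, 0, 0, 1], [0.5, 0, 0.9, 0, 0, 0, 1], [0, 0, 0.9, 0, 0, 0, 1], [0, 0, 0.9, 0, 0, 0, 1], [0, 0, 0.9, 0, 0, 0, 1], [0, 0, 0.7, 0, 0, 0, 1], [0, 0, 0.6, 0, 0, 0, 1]]
  ]
}}

```text
clock: 14.4
position: [0.4599, -0.3032, 0.0821]
tool_rot: [-3.141, 0.0, 0.313]
force: [-0.3, -0.8, -0.4]
grip_width: 0.0854
finger_force: 0.0
```

Run:
```python
from h import *
delta([.460,-.303,.041])
```

```text
pos [ 0.4599 -0.3032  0.0821] rpy [-3.1409e+00  2.0000e-04  3.1250e-01] t 14.4 w 0.0854 F [-0.3 -0.8 -0.4] -> tool shares [ 0.01 -0.01  2.05]
```

Then close, lift and start toward the holder.

Emit:
{"method": "move_arm", "body": {
  "plan": [
    [[0, 0, 0.6, 0, 0, 0, 1], [0, 0, 0.7, 0, 0, 0, 1], [0, 0, 0.5, 0, 0, 0, 1], [0, 0, 0.2, 0, 0, 0, 1], [0, 0, 0, 0, 0, 0, -1], [0, 0, 0, 0, 0, 0, -1], [0, 0, 0, 0, 0, 0, -1], [0, 0, 0, 0, 0, 0, -1], [0, 0, 0, 0, 0, 0, -1], [0, 0, 0, 0, 0, 0, -1]]
  ]
}}

```text
clock: 15.4
position: [0.4597, -0.3042, 0.0445]
tool_rot: [3.141, -0.001, 0.312]
force: [-2.7, 1.4, 9.1]
grip_width: 0.0549
finger_force: 40.3
```

Run:
```python
from h import *
print(observe()['finger_force'])
delta([.4945-.065,.139-.0216,.18])
```

```text
40.26668181410059
pos [ 0.4597 -0.3042  0.0445] rpy [ 3.1408e+00 -7.0000e-04  3.1160e-01] t 15.4 w 0.0549 F [-2.7  1.4  9.1] -> tool shares [  5.03 -20.52  -6.79]
```

Emit:
{"method": "move_arm", "body": {
  "plan": [
    [[0, 0, -0.5, 0, 0, 0, -1], [0, 0, -0.9, 0, 0, 0, -1], [0, 0, -0.9, 0, 0, 0, -1], [0, 0, -0.9, 0, 0, 0, -1], [0.2, -0.5, -0.9, 0, 0, 0, -1], [0.2, -0.9, -0.9, 0, 0, 0, -1], [0.2, -0.9, -0.9, 0, 0, 0, -1], [0.2, -0.9, -0.7, 0, 0, 0, -1], [0.2, -0.9, 0, 0, 0, 0, -1], [0.2, -0.9, 0, 0, 0, 0, -1]]
  ]
}}

```text
clock: 16.4
position: [0.4517, -0.2008, 0.1769]
tool_rot: [3.14, -0.002, 0.312]
force: [0.3, 0.0, -1.8]
grip_width: 0.0543
finger_force: 42.4
```

Emit:
{"method": "move_arm", "body": {
  "plan": [
    [[0.3, -0.9, 0, 0, 0, 0, -1], [0.3, -0.9, 0, 0, 0, 0, -1], [0.3, -0.9, 0, 0, 0, 0, -1], [0.3, -0.9, 0, 0, 0, 0, -1], [0.3, -0.9, 0, 0, 0, 0, -1], [0.3, -0.9, 0, 0, 0, 0, -1], [0.3, -0.9, 0, 0, 0, 0, -1], [0.3, -0.9, 0, 0, 0, 0, -1], [0.3, -0.9, 0, 0, 0, 0, -1], [0.3, -0.9, 0, 0, 0, 0, -1]]
  ]
}}

```text
clock: 17.4
position: [0.4535, -0.0109, 0.1764]
tool_rot: [3.141, -0.001, 0.312]
force: [0.9, -0.8, -0.6]
grip_width: 0.0543
finger_force: 42.4
```

Emit:
{"method": "move_arm", "body": {
  "plan": [
    [[0.2, -0.9, 0, 0, 0, 0, -1], [0.2, -0.9, 0, 0, 0, 0, -1], [0.2, -0.9, 0, 0, 0, 0, -1], [0.2, -0.9, 0, 0, 0, 0, -1], [0, -0.9, 0, 0, 0, 0, -1], [0, -0.8, 0, 0, 0, 0, -1], [0, -0.6, 0, 0, 0, 0, -1], [0, -0.4, 0, 0, 0, 0, -1], [0, 0, 0, 0, 0, 0, -1], [0, 0, 0, 0, 0, 0, -1]]
  ]
}}

```text
clock: 18.4
position: [0.4302, 0.1127, 0.1756]
tool_rot: [3.141, -0.0, 0.311]
force: [0.5, -0.1, -1.3]
grip_width: 0.054
finger_force: 42.4
```

Run:
```python
from h import *
import pickle
delta([.4945,.139,.0745]); c=cam('wrist'); pickle.dump(c,open('w6.pkl','wb')); save('w6',c[0])
print(proj([.4945,.139,.066],c)); fit(c,(.4945,.139),[.034],.066); fit(c,(.4945,.139),[.0315],.066)
```

```text
pos [0.4302 0.1127 0.1756] rpy [ 3.1414e+00 -2.0000e-04  3.1150e-01] t 18.4 w 0.054 F [ 0.5 -0.1 -1.3] -> tool shares [ 3.46 -0.27  5.06]
[314.33244121 121.97481293]
r 0.034 found 0.0349 px [310.5 120.8] P [0.4945 0.1425 0.066 ]
r 0.0315 found 0.0324 px [313.8 122. ] P [0.4943 0.1395 0.066 ]
```

View pics/w6.png

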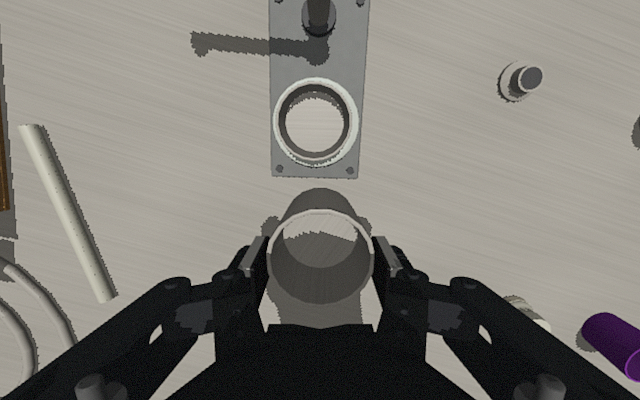

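Large rim at (314,122) gives (0.4944,0.1395), as commanded. The medium beaker is held level at (320,255).

Run:
```python
from h import *
import pickle
c=pickle.load(open('w6.pkl','rb')); s=observe(); Rt=rot(s['tool_rot'])
P=ray((320.5,209),c,s['position'][2]+.0155); print('front rim in tool',(Rt.T@(P-s['position'])).round(4))
```

```text
front rim in tool [ 0.0287 -0.0005 -0.0155]
```

Emit:
{"method": "move_arm", "body": {
  "plan": [
    [[0.5, -0.1, 0, 0, 0, 0, -1], [0.8, -0.17, 0, 0, 0, 0, -1], [0.8, 0, 0, 0, 0, 0, -1], [0.7, 0, 0.3, 0, 0, 0, -1], [0.4, 0, 0.5, 0, 0, 0, -1], [0.25, 0, 0.7, 0, 0, 0, -1], [0, 0, 0.7, 0, 0, 0, -1], [0, 0, 0.6, 0, 0, 0, -1], [0, 0, 0.4, 0, 0, 0, -1], [0, 0, 0.2, 0, 0, 0, -1]]
  ]
}}

```text
clock: 19.45
position: [0.4935, 0.1393, 0.1065]
tool_rot: [3.142, 0.001, 0.312]
force: [0.0, 0.2, -1.2]
grip_width: 0.0542
finger_force: 42.3
```

Run:
```python
from h import *
delta([.4945,.139,.0745])
```

```text
pos [0.4935 0.1393 0.1065] rpy [3.1416e+00 1.3000e-03 3.1180e-01] t 19.45 w 0.0542 F [ 0.   0.2 -1.2] -> tool shares [0.04 0.03 1.6 ]
```

Emit:
{"method": "move_arm", "body": {
  "plan": [
    [[0.04, 0.03, 0.3, 0, 0, 0, -1], [0, 0, 0.3, 0, 0, 0, -1], [0, 0, 0.3, 0, 0, 0, -1], [0, 0, 0.3, 0, 0, 0, -1], [0, 0, 0.2, 0, 0, 0, -1], [0, 0, 0.1, 0, 0, 0, -1], [0, 0, 0.05, 0, 0, 0, -1], [0, 0, 0.04, 0, 0, 0, -1], [0, 0, 0, 0, 0, 0, -1], [0, 0, 0, 0, 0, 0, -1]]
  ]
}}

```text
clock: 20.45
position: [0.4951, 0.1392, 0.0759]
tool_rot: [-3.142, -0.0, 0.312]
force: [-0.4, -0.4, -1.3]
grip_width: 0.0544
finger_force: 42.4
```

Emit:
{"method": "move_arm", "body": {
  "plan": [
    [[0, 0, 0.05, 0, 0, 0, -1], [0, 0, 0, 0, 0, 0, -1], [0, 0, 0.03, 0, 0, 0, -1], [0, 0, 0, 0, 0, 0, -1], [0, 0, 0, 0, 0, 0, -1], [0, 0, 0, 0, 0, 0, -1], [0, 0, 0, 0, 0, 0, -1], [0, 0, 0, 0, 0, 0, -1], [0, 0, 0, 0, 0, 0, -1], [0, 0, 0, 0, 0, 0, -1]]
  ]
}}

```text
clock: 21.45
position: [0.4951, 0.1392, 0.0745]
tool_rot: [3.142, -0.0, 0.312]
force: [-2.5, -0.9, 9.5]
grip_width: 0.0546
finger_force: 43.2
```

Seated: contact force +9.5 N at the expected height. Release and retreat.

Emit:
{"method": "move_arm", "body": {
  "plan": [
    [[0, 0, 0, 0, 0, 0, -0.1], [0, 0, 0, 0, 0, 0, 0.4], [0, 0, 0, 0, 0, 0, 0.7], [0, 0, 0, 0, 0, 0, 1], [0, 0, 0, 0, 0, 0, 1], [0, 0, -0.3, 0, 0, 0, 1], [0, 0, -0.7, 0, 0, 0, 1], [0, 0, -0.9, 0, 0, 0, 1], [0, 0, -0.9, 0, 0, 0, 1], [0, 0, -0.9, 0, 0, 0, 1]]
  ]
}}

```text
clock: 22.45
position: [0.4949, 0.1391, 0.1493]
tool_rot: [-3.142, -0.0, 0.312]
force: [-0.2, -0.0, -1.2]
grip_width: 0.0856
finger_force: 0.0
```

Run:
```python
from h import *
delta([.615-.065,-.217-.0216,.225])
```

```text
pos [0.4949 0.1391 0.1493] rpy [-3.1415e+00 -2.0000e-04  3.1180e-01] t 22.45 w 0.0856 F [-0.2 -0.  -1.2] -> tool shares [-3.17 18.82 -3.79]
```

Emit:
{"method": "move_arm", "body": {
  "plan": [
    [[0, 0.4, -0.8, 0, 0, 0, 1], [-0.1, 0.8, -0.8, 0, 0, 0, 1], [-0.2, 0.9, -0.8, 0, 0, 0, 1], [-0.2, 0.9, -0.8, 0, 0, 0, 1], [-0.2, 0.9, -0.6, 0, 0, 0, 1], [-0.2, 0.9, 0, 0, 0, 0, 1], [-0.2, 0.9, 0, 0, 0, 0, 1], [-0.2, 0.9, 0, 0, 0, 0, 1], [-0.2, 0.9, 0, 0, 0, 0, 1], [-0.2, 0.9, 0, 0, 0, 0, 1]]
  ]
}}

```text
clock: 23.45
position: [0.5141, -0.0319, 0.2246]
tool_rot: [3.142, -0.0, 0.312]
force: [0.8, 0.0, 0.0]
grip_width: 0.0851
finger_force: 0.0
```

Emit:
{"method": "move_arm", "body": {
  "plan": [
    [[-0.2, 0.9, 0, 0, 0, 0, 1], [-0.2, 0.9, 0, 0, 0, 0, 1], [-0.2, 0.9, 0, 0, 0, 0, 1], [-0.2, 0.9, 0, 0, 0, 0, 1], [-0.2, 0.9, 0, 0, 0, 0, 1], [-0.2, 0.9, 0, 0, 0, 0, 1], [-0.2, 0.9, 0, 0, 0, 0, 1], [-0.1, 0.9, 0, 0, 0, 0, 1], [0, 0.9, 0, 0, 0, 0, 1], [0, 0.9, 0, 0, 0, 0, 1]]
  ]
}}

```text
clock: 24.45
position: [0.5412, -0.2127, 0.2244]
tool_rot: [3.142, -0.0, 0.312]
force: [0.2, -0.5, 1.0]
grip_width: 0.0853
finger_force: 0.0
```

Emit:
{"method": "move_arm", "body": {
  "plan": [
    [[0, 0.7, 0, 0, 0, 0, 1], [0, 0.5, 0, 0, 0, 0, 1], [0, 0.2, 0, 0, 0, 0, 1], [0, 0, 0, 0, 0, 0, 1], [0, 0, 0, 0, 0, 0, 1], [0, 0, 0, 0, 0, 0, 1], [0, 0, 0, 0, 0, 0, 1], [0, 0, 0, 0, 0, 0, 1], [0, 0, 0, 0, 0, 0, 1], [0, 0, 0, 0, 0, 0, 1]]
  ]
}}

```text
clock: 25.45
position: [0.5494, -0.2383, 0.2241]
tool_rot: [3.142, -0.0, 0.312]
force: [-1.1, -0.2, -0.6]
grip_width: 0.0853
finger_force: 0.0
```

Run:
```python
from h import *
import pickle
c=cam('wrist'); pickle.dump(c,open('w7.pkl','wb'))
print(proj([.615,-.217,.06],c)); g=(.615,-.217); fit(c,g,[.0225],.06); fit(c,g,[.02],.06); fit(c,g,[.0185],.024)
u=proj([.615,-.217,.06],c).astype(int); a=c[0][max(u[1]-60,0):u[1]+60,u[0]-60:u[0]+60]
t=cam('top'); b=t[0][170:260,230:320]; save('v8',np.hstack([cv2.resize(a,(400,400)),cv2.resize(b,(400,400))]))
fit(t,(.495,.139),[.028,.0255],.09); fit(t,(.495,.139),[.034],.066)
delta([.615,-.217,.041])
```

```text
[320.09580411 122.46057757]
r 0.0225 found 0.0223 px [320.  123.2] P [ 0.6142 -0.2172  0.06  ]
r 0.02 found 0.0208 px [319.8 122.2] P [ 0.6151 -0.2166  0.06  ]
r 0.0185 found 0.0189 px [320. 123.] P [ 0.6145 -0.2171  0.024 ]
r 0.028 found 0.0288 px [273.5 217.5] P [0.4927 0.1371 0.09  ]
r 0.0255 found 0.0264 px [272.5 217. ] P [0.4939 0.1395 0.09  ]
r 0.034 found 0.0342 px [273.5 215.5] P [0.4984 0.1397 0.066 ]
pos [ 0.5494 -0.2384  0.2241] rpy [-3.1416  0.      0.3117] t 25.55 w 0.0852 F [-0.1 -0.3 -1.5] -> tool shares [ 3.45 -0.01  9.15]
```

View pics/v8.png

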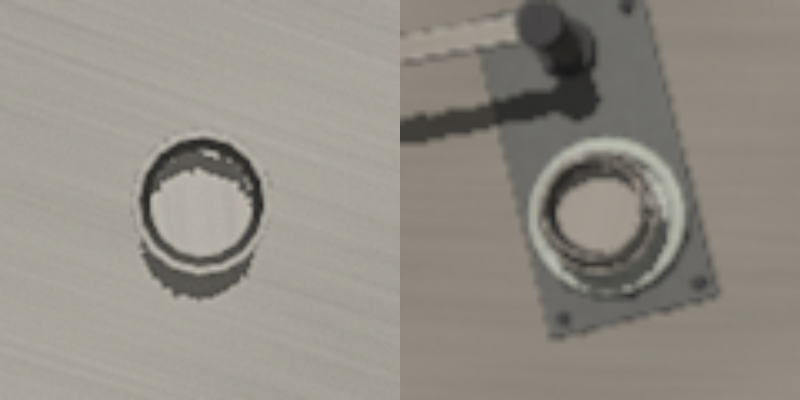

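Left: small beaker centred, fit (0.6145,-0.217). Right: medium nests concentrically in large.

Emit:
{"method": "move_arm", "body": {
  "plan": [
    [[0.5, 0, 0, 0, 0, 0, 1], [0.8, 0, 0.5, 0, 0, 0, 1], [0.8, 0, 0.8, 0, 0, 0, 1], [0.8, 0, 0.8, 0, 0, 0, 1], [0.53, 0, 0.9, 0, 0, 0, 1], [0, 0, 0.9, 0, 0, 0, 1], [0, 0, 0.9, 0, 0, 0, 1], [0, 0, 0.9, 0, 0, 0, 1], [0, 0, 0.7, 0, 0, 0, 1], [0, 0, 0.6, 0, 0, 0, 1]]
  ]
}}

```text
clock: 26.55
position: [0.6151, -0.2167, 0.0825]
tool_rot: [-3.141, 0.0, 0.312]
force: [-0.1, -0.2, 0.0]
grip_width: 0.0854
finger_force: 0.0
```

Run:
```python
from h import *
delta([.6145,-.217,.041])
```

```text
pos [ 0.6151 -0.2167  0.0825] rpy [-3.1409e+00  5.0000e-04  3.1230e-01] t 26.55 w 0.0854 F [-0.1 -0.2  0. ] -> tool shares [-0.03  0.01  2.07]
```

Emit:
{"method": "move_arm", "body": {
  "plan": [
    [[0, 0, 0.6, 0, 0, 0, 1], [0, 0, 0.7, 0, 0, 0, 1], [0, 0, 0.5, 0, 0, 0, 1], [0, 0, 0.2, 0, 0, 0, 1], [0, 0, 0, 0, 0, 0, -1], [0, 0, 0, 0, 0, 0, -1], [0, 0, 0, 0, 0, 0, -1], [0, 0, 0, 0, 0, 0, -1], [0, 0, 0, 0, 0, 0, -1], [0, 0, 0, 0, 0, 0, -1]]
  ]
}}

```text
clock: 27.55
position: [0.6151, -0.2174, 0.0452]
tool_rot: [3.141, -0.001, 0.312]
force: [-1.8, 1.4, 7.9]
grip_width: 0.0429
finger_force: 39.9
```

Run:
```python
from h import *
print(observe()['finger_force'])
delta([.494-.065,.139-.0216,.20])
```

```text
39.89681337727234
pos [ 0.6151 -0.2174  0.0452] rpy [ 3.141e+00 -1.000e-03  3.116e-01] t 27.55 w 0.0429 F [-1.8  1.4  7.9] -> tool shares [ -3.72 -18.78  -7.76]
```

Emit:
{"method": "move_arm", "body": {
  "plan": [
    [[0, 0, -0.5, 0, 0, 0, -1], [0, 0, -0.9, 0, 0, 0, -1], [0, 0, -0.9, 0, 0, 0, -1], [0, 0, -0.9, 0, 0, 0, -1], [0, -0.5, -0.9, 0, 0, 0, -1], [0, -0.9, -0.9, 0, 0, 0, -1], [0, -0.9, -0.9, 0, 0, 0, -1], [0, -0.9, -0.9, 0, 0, 0, -1], [0, -0.9, -0.9, 0, 0, 0, -1], [0, -0.9, 0, 0, 0, 0, -1]]
  ]
}}

```text
clock: 28.55
position: [0.5849, -0.1216, 0.2011]
tool_rot: [3.14, -0.004, 0.312]
force: [0.3, 0.0, -0.9]
grip_width: 0.0432
finger_force: 40.8
```

Emit:
{"method": "move_arm", "body": {
  "plan": [
    [[0, -0.9, 0, 0, 0, 0, -1], [0, -0.9, 0, 0, 0, 0, -1], [0, -0.9, 0, 0, 0, 0, -1], [0, -0.9, 0, 0, 0, 0, -1], [0, -0.9, 0, 0, 0, 0, -1], [0, -0.9, 0, 0, 0, 0, -1], [0, -0.9, 0, 0, 0, 0, -1], [0, -0.9, 0, 0, 0, 0, -1], [0, -0.9, 0, 0, 0, 0, -1], [0, -0.9, 0, 0, 0, 0, -1]]
  ]
}}

```text
clock: 29.55
position: [0.5278, 0.0502, 0.1974]
tool_rot: [-3.141, 0.001, 0.312]
force: [1.1, -0.4, -1.0]
grip_width: 0.0431
finger_force: 40.8
```

Emit:
{"method": "move_arm", "body": {
  "plan": [
    [[0, -0.9, 0, 0, 0, 0, -1], [0, -0.9, 0, 0, 0, 0, -1], [0, -0.8, 0, 0, 0, 0, -1], [-0.1, -0.7, 0, 0, 0, 0, -1], [-0.1, -0.5, 0, 0, 0, 0, -1], [-0.1, -0.2, 0, 0, 0, 0, -1], [0, 0, 0, 0, 0, 0, -1], [0, 0, 0, 0, 0, 0, -1], [0, 0, 0, 0, 0, 0, -1], [0, 0, 0, 0, 0, 0, -1]]
  ]
}}

```text
clock: 30.55
position: [0.4988, 0.123, 0.1981]
tool_rot: [3.141, -0.0, 0.311]
force: [-0.8, 0.1, -1.0]
grip_width: 0.0433
finger_force: 40.8
```

Run:
```python
from h import *
import pickle
delta([.494,.139,.0992]); c=cam('wrist'); pickle.dump(c,open('w9.pkl','wb')); s=observe(); Rt=rot(s['tool_rot'])
# rim front edge of held beaker, found along image column
g=cv2.cvtColor(c[0],cv2.COLOR_RGB2GRAY)
u=proj(s['position']+Rt@[.0225,0,-.0148],c); print('expected front rim px',u, g[int(u[1])-14:int(u[1])+15,int(u[0])])
```

```text
pos [0.4988 0.123  0.1981] rpy [ 3.1415e+00 -1.0000e-04  3.1100e-01] t 30.55 w 0.0433 F [-0.8  0.1 -1. ] -> tool shares [ 0.02 -0.83  4.94]
expected front rim px [320.89136725 220.68870394] [ 81  80  79  83  78  81  79  82  81  82  82  81  79  77  92 157 190 172
 162 161 168 167 168 169 170 173 152  75  84]
```

The held rim is where expected (row 221). I'll place it now.

Emit:
{"method": "move_arm", "body": {
  "plan": [
    [[0, -0.4, 0, 0, 0, 0, -1], [0, -0.35, 0, 0, 0, 0, -1], [0, -0.08, 0.2, 0, 0, 0, -1], [0, 0, 0.5, 0, 0, 0, -1], [0, 0, 0.6, 0, 0, 0, -1], [0, 0, 0.6, 0, 0, 0, -1], [0, 0, 0.6, 0, 0, 0, -1], [0, 0, 0.4, 0, 0, 0, -1], [0, 0, 0.3, 0, 0, 0, -1], [0, 0, 0.2, 0, 0, 0, -1]]
  ]
}}

```text
clock: 31.6
position: [0.4934, 0.1393, 0.1295]
tool_rot: [-3.142, 0.0, 0.312]
force: [0.2, -0.2, -0.6]
grip_width: 0.0433
finger_force: 40.8
```

Run:
```python
from h import *
delta([.494,.139,.0992])
```

```text
pos [0.4934 0.1393 0.1295] rpy [-3.1416e+00  4.0000e-04  3.1180e-01] t 31.6 w 0.0433 F [ 0.2 -0.2 -0.6] -> tool shares [0.03 0.02 1.51]
```

Emit:
{"method": "move_arm", "body": {
  "plan": [
    [[0.03, 0, 0.3, 0, 0, 0, -1], [0, 0, 0.3, 0, 0, 0, -1], [0, 0, 0.3, 0, 0, 0, -1], [0, 0, 0.25, 0, 0, 0, -1], [0, 0, 0.15, 0, 0, 0, -1], [0, 0, 0.1, 0, 0, 0, -1], [0, 0, 0.05, 0, 0, 0, -1], [0, 0, 0, 0, 0, 0, -1], [0, 0, 0, 0, 0, 0, -1], [0, 0, 0, 0, 0, 0, -1]]
  ]
}}

```text
clock: 32.6
position: [0.4941, 0.1395, 0.1013]
tool_rot: [-3.142, -0.0, 0.312]
force: [0.8, -0.5, -0.7]
grip_width: 0.0432
finger_force: 40.8
```

Emit:
{"method": "move_arm", "body": {
  "plan": [
    [[0, 0, 0.04, 0, 0, 0, -1], [0, 0, 0, 0, 0, 0, -1], [0, 0, 0.03, 0, 0, 0, -1], [0, 0, 0, 0, 0, 0, -1], [0, 0, 0, 0, 0, 0, -1], [0, 0, 0, 0, 0, 0, -1], [0, 0, 0, 0, 0, 0, -1], [0, 0, 0, 0, 0, 0, -1], [0, 0, 0, 0, 0, 0, -1], [0, 0, 0, 0, 0, 0, -1]]
  ]
}}

```text
clock: 33.6
position: [0.494, 0.1395, 0.0997]
tool_rot: [3.142, 0.0, 0.312]
force: [0.2, -0.2, -1.1]
grip_width: 0.0431
finger_force: 40.8
```

Emit:
{"method": "move_arm", "body": {
  "plan": [
    [[0, 0, 0.04, 0, 0, 0, -1], [0, 0, 0, 0, 0, 0, -1], [0, 0, 0.03, 0, 0, 0, -1], [0, 0, 0, 0, 0, 0, -1], [0, 0, 0, 0, 0, 0, -1], [0, 0, 0, 0, 0, 0, -1], [0, 0, 0, 0, 0, 0, -1], [0, 0, 0, 0, 0, 0, -1], [0, 0, 0, 0, 0, 0, -1], [0, 0, 0, 0, 0, 0, -1]]
  ]
}}

```text
clock: 34.6
position: [0.4944, 0.1396, 0.0991]
tool_rot: [3.142, -0.001, 0.312]
force: [-3.9, -1.3, 16.9]
grip_width: 0.0429
finger_force: 42.2
```

Seated (+17 N at the expected height). I'll release, rise, and measure the lever.

Emit:
{"method": "move_arm", "body": {
  "plan": [
    [[0, 0, -0.08, 0, 0, 0, -1], [0, 0, 0, 0, 0, 0, -0.3], [0, 0, 0, 0, 0, 0, 0.2], [0, 0, 0, 0, 0, 0, 0.6], [0, 0, 0, 0, 0, 0, 0.6], [0, 0, -0.4, 0, 0, 0, 0.6], [0, 0, -0.8, 0, 0, 0, 0.6], [0, 0, -1, 0, 0, 0, 0.6], [0, 0, -1, 0, 0, 0, 0.6], [0, 0, -1, 0, 0, 0, 0.6]]
  ]
}}

```text
clock: 35.6
position: [0.494, 0.1395, 0.1853]
tool_rot: [-3.142, -0.0, 0.312]
force: [-0.4, -0.2, 0.2]
grip_width: 0.0685
finger_force: 0.0
```

Run:
```python
from h import *
import pickle
t=pickle.load(open('top.pkl','rb')); s=pickle.load(open('scene.pkl','rb'))
def dark(c,u,w=12,th=45):
    x,y=int(u[0])-w,int(u[1])-w; g=c[0][y:y+2*w,x:x+2*w].max(2); m=(g<th).astype(np.uint8)
    n,l,st,ce=cv2.connectedComponentsWithStats(m); 
    for i in range(1,n):
        if st[i,4]>8: print('  comp',st[i].tolist(),(ce[i]+[x,y]).round(1),'P@.148',ray(ce[i]+[x,y],c,.148).round(4))
    return
print('top knob');dark(t,(209,184));print('scene knob');dark(s,(423,248));print('top post');dark(t,(265,177))
for n,P in (('postpred',[.5903,.1661,.148]),('knobpred',[.5613,.2825,.148])): print(n,proj(P,t),proj(P,s))
delta([.5613,.2825,.21])
c=cam('wrist'); pickle.dump(c,open('w10.pkl','wb')); print('wrist',proj([.5613,.2825,.148],c))
```

```text
top knob
  comp [8, 9, 8, 7, 39] [208.6 183.8] P@.148 [0.5636 0.2811 0.148 ]
scene knob
  comp [8, 7, 8, 10, 52] [422.4 247.9] P@.148 [0.5656 0.2826 0.148 ]
top post
  comp [9, 10, 12, 14, 95] [267.6 182.7] P@.148 [0.5696 0.147  0.148 ]
postpred [259.54399378 173.41990285] [372.23651744 243.2985172 ]
knobpred [207.91671958 184.85427756] [422.73995578 246.33756522]
pos [0.494  0.1395 0.1853] rpy [-3.1415e+00 -3.0000e-04  3.1180e-01] t 35.6 w 0.0685 F [-0.4 -0.2  0.2] -> tool shares [ 5.4  -5.77 -1.23]
wrist [123.58855266  52.8554365 ]
```

Emit:
{"method": "move_arm", "body": {
  "plan": [
    [[0, -0.3, -0.6, 0, 0, 0, 0.2], [0.3, -0.8, -0.6, 0, 0, 0, 0.2], [0.4, -0.9, -0.3, 0, 0, 0, 0.2], [0.4, -0.9, 0, 0, 0, 0, 0.2], [0.4, -0.9, 0, 0, 0, 0, 0.2], [0.3, -0.9, 0, 0, 0, 0, 0.2], [0.2, -0.6, 0, 0, 0, 0, 0.2], [0.1, -0.35, 0, 0, 0, 0, 0.2], [0, 0, 0, 0, 0, 0, 0.2], [0, 0, 0, 0, 0, 0, 0.2]]
  ]
}}

```text
clock: 36.65
position: [0.4994, 0.2592, 0.2139]
tool_rot: [3.141, 0.0, 0.311]
force: [-0.3, -0.7, 0.6]
grip_width: 0.0514
finger_force: 0.0
```

Run:
```python
from h import *
import pickle
delta([.5645,.282,.134]); c=cam('wrist'); pickle.dump(c,open('w11.pkl','wb')); u=proj([.5645,.282,.16],c); print(u, c[3])
x,y=int(u[0])-50,max(int(u[1])-50,0); g=c[0][y:y+100,x:x+100].max(2); m=(g<45).astype(np.uint8)
n,l,st,ce=cv2.connectedComponentsWithStats(m)
for i in range(1,n):
    if st[i,4]>60: print(st[i].tolist(),ce[i]+[x,y],ray(ce[i]+[x,y],c,.155).round(4),ray(ce[i]+[x,y],c,.162).round(4))
# top view of the stack: expected concentric rims
t=cam('top')
fit(t,(.494,.139),[.0225,.02],.114); fit(t,(.494,.139),[.028,.0255],.09); fit(t,(.494,.139),[.034],.066)
```

```text
pos [0.4994 0.2592 0.2139] rpy [3.1412e+00 3.0000e-04 3.1120e-01] t 36.65 w 0.0514 F [-0.3 -0.7  0.6] -> tool shares [ 3.45 -0.09  3.99]
[317.96866775 122.02012769] [0.56419585 0.28081604 0.35612555]
[40, 40, 19, 20, 96] [316.0625     123.91666667] [0.5629 0.2829 0.155 ] [0.5629 0.2828 0.162 ]
r 0.0225 found 0.0235 px [270.8 218.2] P [0.4901 0.141  0.114 ]
r 0.02 found 0.02 px [272.  217.8] P [0.4913 0.1381 0.114 ]
r 0.028 found 0.0288 px [270.5 218.5] P [0.4902 0.1442 0.09  ]
r 0.0255 found 0.0264 px [271.5 217.5] P [0.4926 0.1419 0.09  ]
r 0.034 found 0.0335 px [272.2 217.2] P [0.494  0.1426 0.066 ]
```

Emit:
{"method": "move_arm", "body": {
  "plan": [
    [[0.5, -0.1, 0, 0, 0, 0, 0.2], [0.9, 0, 0, 0, 0, 0, 0.2], [0.9, 0, 0, 0, 0, 0, 0.2], [0.7, 0, 0, 0, 0, 0, 0.2], [0.42, 0, 0.2, 0, 0, 0, 0.2], [0, 0, 0.7, 0, 0, 0, 0.2], [0, 0, 0.9, 0, 0, 0, 0.2], [0, 0, 0.9, 0, 0, 0, 0.2], [0, 0, 0.7, 0, 0, 0, 0.2], [0, 0, 0.5, 0, 0, 0, 0.2]]
  ],
  "grip_force": 25
}}

```text
clock: 37.75
position: [0.5632, 0.2824, 0.1343]
tool_rot: [3.141, 0.001, 0.312]
force: [-0.1, 0.5, 0.4]
grip_width: 0.0513
finger_force: 0.0
```

Emit:
{"method": "move_arm", "body": {
  "plan": [
    [[0, 0, 0, 0, 0, 0, 0.2], [0, 0, 0, 0, 0, 0, -0.2], [0, 0, 0, 0, 0, 0, -0.4], [0, 0, 0, 0, 0, 0, -1], [0, 0, 0, 0, 0, 0, -1], [0, 0, 0, 0, 0, 0, -1], [0, 0, 0, 0, 0, 0, -1], [0, 0, 0, 0, 0, 0, -1], [0, 0, 0, 0, 0, 0, -1], [0, 0, 0, 0, 0, 0, -1]]
  ]
}}

```text
clock: 38.75
position: [0.5642, 0.2829, 0.1366]
tool_rot: [-3.141, -0.001, 0.312]
force: [-0.9, -0.8, 5.8]
grip_width: 0.0127
finger_force: 25.9
```

Run:
```python
from h import *
s=observe(); print(s['finger_force'])
delta([.494,.139,.0992])
P=np.array(s['position'])[:2]; ring=np.array([.494,.139])
for phi in (.274,.30):
    pv=ring+.1*np.array([np.cos(phi),np.sin(phi)]); v=P-pv; a0=np.arctan2(v[1],v[0]); end=phi+np.pi
    print(phi,pv,'r',np.hypot(*v),'angle',end-a0)
    A=np.linspace(a0,end,21); pts=pv+np.hypot(*v)*np.c_[np.cos(A),np.sin(A)]; d=np.diff(pts,axis=0)
    y=s['tool_rot'][2]; T=np.c_[d@[np.cos(y),np.sin(y)],d@[np.sin(y),-np.cos(y)]]/.02
    print(T.round(2).tolist()); print('end',pts[-1])
```

```text
25.878686606884003
pos [0.5642 0.2829 0.1366] rpy [-3.1414e+00 -1.1000e-03  3.1170e-01] t 38.75 w 0.0127 F [-0.9 -0.8  5.8] -> tool shares [-5.55  5.77  1.86]
0.274 [0.59026963 0.16605844] r 0.11975390604834607 angle 1.6252099493174281
[[-0.49, -0.03], [-0.49, 0.01], [-0.48, 0.05], [-0.48, 0.09], [-0.47, 0.13], [-0.46, 0.17], [-0.44, 0.21], [-0.42, 0.24], [-0.4, 0.27], [-0.38, 0.31], [-0.35, 0.34], [-0.32, 0.36], [-0.29, 0.39], [-0.26, 0.41], [-0.23, 0.43], [-0.19, 0.45], [-0.15, 0.46], [-0.12, 0.47], [-0.08, 0.48], [-0.04, 0.48]]
end [0.47498299 0.1336549 ]
0.3 [0.58953365 0.16855202] r 0.11716001575629877 angle 1.652704809320071
[[-0.48, -0.03], [-0.48, 0.01], [-0.48, 0.05], [-0.47, 0.09], [-0.47, 0.13], [-0.45, 0.17], [-0.44, 0.21], [-0.42, 0.24], [-0.4, 0.28], [-0.37, 0.31], [-0.35, 0.34], [-0.32, 0.37], [-0.29, 0.39], [-0.25, 0.41], [-0.22, 0.43], [-0.18, 0.45], [-0.14, 0.46], [-0.1, 0.47], [-0.07, 0.48], [-0.03, 0.48]]
end [0.47760641 0.13392887]
```

Grip width is 13 mm on the 14 mm knob, and the fitted radius is 0.1198 m against the expected 0.120. Swing along the arc.

Emit:
{"method": "move_arm", "body": {
  "plan": [
    [[-0.49, -0.03, 0, 0, 0, 0, -1], [-0.49, 0.01, 0, 0, 0, 0, -1], [-0.48, 0.05, 0, 0, 0, 0, -1], [-0.48, 0.09, 0, 0, 0, 0, -1], [-0.47, 0.13, 0, 0, 0, 0, -1], [-0.46, 0.17, 0, 0, 0, 0, -1], [-0.44, 0.21, 0, 0, 0, 0, -1], [-0.42, 0.24, 0, 0, 0, 0, -1], [-0.4, 0.27, 0, 0, 0, 0, -1], [-0.38, 0.31, 0, 0, 0, 0, -1]]
  ]
}}

```text
clock: 39.75
position: [0.4848, 0.23, 0.1364]
tool_rot: [-3.138, 0.001, 0.315]
force: [-15.3, 14.2, 13.2]
grip_width: 0.013
finger_force: 26.9
```

Run:
```python
from h import *
delta([.475,.1337,.1366]); s=observe(); v=np.array(s['position'])[:2]-[.5903,.1661]; print(np.hypot(*v),.274+np.pi-np.arctan2(v[1],v[0]))
```

```text
pos [0.4848 0.23   0.1364] rpy [-3.1384e+00  8.0000e-04  3.1460e-01] t 39.75 w 0.013 F [-15.3  14.2  13.2] -> tool shares [-1.95  4.43 -0.02]
0.1233421288680676 0.818141698961834
```

Run:
```python
from h import *
s=observe(); P=np.array(s['position'])[:2]; pv=np.array([.5868,.1653]); v=P-pv; a0=np.arctan2(v[1],v[0]); end=np.pi+.274
A=np.linspace(a0,end,11); r=np.linspace(np.hypot(*v),.1205,11)
pts=pv+r[:,None]*np.c_[np.cos(A),np.sin(A)]; d=np.diff(pts,axis=0); y=s['tool_rot'][2]
print((np.c_[d@[np.cos(y),np.sin(y)],d@[np.sin(y),-np.cos(y)]]/.02).round(2).tolist(),pts[-1], np.round(s['force'],1))
```

```text
[[-0.38, 0.34], [-0.35, 0.37], [-0.31, 0.4], [-0.28, 0.42], [-0.24, 0.44], [-0.2, 0.46], [-0.16, 0.48], [-0.12, 0.49], [-0.08, 0.5], [-0.04, 0.5]] [0.4707951  0.13269458] [-15.3  14.2  13.2]
```

Loosen the correction by adding about 2 mm outward, and take half the arc first.

Emit:
{"method": "move_arm", "body": {
  "plan": [
    [[-0.1, -0.06, 0, 0, 0, 0, -1], [-0.38, 0.34, 0, 0, 0, 0, -1], [-0.35, 0.37, 0, 0, 0, 0, -1], [-0.31, 0.4, 0, 0, 0, 0, -1], [-0.28, 0.42, 0, 0, 0, 0, -1], [-0.24, 0.44, 0, 0, 0, 0, -1], [-0.2, 0.46, 0, 0, 0, 0, -1], [0, 0, 0, 0, 0, 0, -1], [0, 0, 0, 0, 0, 0, -1], [0, 0, 0, 0, 0, 0, -1]]
  ]
}}

```text
clock: 40.75
position: [0.4655, 0.1709, 0.1361]
tool_rot: [3.142, 0.001, 0.312]
force: [-5.1, -0.3, 6.2]
grip_width: 0.0129
finger_force: 26.5
```

Run:
```python
from h import *
delta([.4711,.1327,.1366]); s=observe(); v=np.array(s['position'])[:2]-[.5868,.1653]; print(np.hypot(*v),.274+np.pi-np.arctan2(v[1],v[0])%(2*np.pi))
```

```text
pos [0.4655 0.1709 0.1361] rpy [3.1415e+00 9.0000e-04 3.1150e-01] t 40.75 w 0.0129 F [-5.1 -0.3  6.2] -> tool shares [-0.32  1.91 -0.03]
0.12144374475038376 0.320515880153017
```

Emit:
{"method": "move_arm", "body": {
  "plan": [
    [[-0.12, 0.46, 0, 0, 0, 0, -1], [-0.09, 0.47, 0, 0, 0, 0, -1], [-0.06, 0.45, 0, 0, 0, 0, -1], [-0.03, 0.3, 0, 0, 0, 0, -1], [0, 0.2, 0, 0, 0, 0, -1], [0, 0.1, 0, 0, 0, 0, -1], [0, 0, 0, 0, 0, 0, -1], [0, 0, 0, 0, 0, 0, -1], [0, 0, 0, 0, 0, 0, -1], [0, 0, 0, 0, 0, 0, -1]]
  ]
}}

```text
clock: 41.75
position: [0.4721, 0.1317, 0.1361]
tool_rot: [-3.142, 0.0, 0.312]
force: [-4.2, 0.2, 6.8]
grip_width: 0.0131
finger_force: 26.4
```

Run:
```python
from h import *
delta([.4711,.1327,.1366]); s=observe(); v=np.array(s['position'])[:2]-[.5868,.1653]; print(np.hypot(*v),.274+np.pi-np.arctan2(v[1],v[0])%(2*np.pi)); print(rot(s['tool_rot']).T@s['force'])
```

```text
pos [0.4721 0.1317 0.1361] rpy [-3.1415e+00  5.0000e-04  3.1190e-01] t 41.75 w 0.0131 F [-4.2  0.2  6.8] -> tool shares [-0.03 -0.06 -0.03]
0.1195544483144172 -0.011158256187037807
[-3.90555954 -1.4230554  -6.76464616]
```

Emit:
{"method": "move_arm", "body": {
  "plan": [
    [[0, 0.05, 0, 0, 0, 0, -1], [0, 0.05, 0, 0, 0, 0, -1], [0, 0.05, 0, 0, 0, 0, -1], [0, 0.05, 0, 0, 0, 0, -1], [0, 0, 0, 0, 0, 0, -1], [0, 0, 0, 0, 0, 0, -1], [0, 0, 0, 0, 0, 0, -1], [0, 0, 0, 0, 0, 0, -1], [0, 0, 0, 0, 0, 0, -1], [0, 0, 0, 0, 0, 0, -1]]
  ]
}}

```text
clock: 42.75
position: [0.4723, 0.1311, 0.1361]
tool_rot: [-3.138, 0.0, 0.315]
force: [-13.6, 21.4, 7.4]
grip_width: 0.0127
finger_force: 26.9
```

Run:
```python
from h import *
delta([.4711,.1327,.1366]); s=observe(); print(rot(s['tool_rot']).T@s['force'])
```

```text
pos [0.4723 0.1311 0.1361] rpy [-3.1381e+00  4.0000e-04  3.1490e-01] t 42.75 w 0.0127 F [-13.6  21.4   7.4] -> tool shares [-0.03 -0.09 -0.03]
[ -6.33980882 -24.61255859  -7.26462729]
```

The stop is reached: 25 N with no further motion. Open and retreat upward.

Emit:
{"method": "move_arm", "body": {
  "plan": [
    [[0, 0, 0, 0, 0, 0, -0.6], [0, 0, 0, 0, 0, 0, -0.3], [0, 0, 0, 0, 0, 0, 0], [0, 0, 0, 0, 0, 0, 0], [0, 0, -0.3, 0, 0, 0, 0], [0, 0, -0.7, 0, 0, 0, 0], [0, 0, -1, 0, 0, 0, 0], [0, 0, -1, 0, 0, 0, 0], [0, 0, -1, 0, 0, 0, 0], [0, 0, -1, 0, 0, 0, 0]]
  ]
}}

```text
clock: 43.75
position: [0.4736, 0.1275, 0.2372]
tool_rot: [-3.142, -0.0, 0.311]
force: [-0.1, -1.0, 0.6]
grip_width: 0.0426
finger_force: 0.0
```

Emit:
{"method": "move_arm", "body": {
  "plan": [
    [[-0.3, 0.5, -0.5, 0, 0, 0, 0], [-0.3, 0.9, -0.3, 0, 0, 0, 0], [-0.3, 0.9, 0, 0, 0, 0, 0], [-0.2, 0.9, 0, 0, 0, 0, 0], [0, 0.9, 0, 0, 0, 0, 0], [0, 0.9, 0, 0, 0, 0, 0], [0, 0.9, 0, 0, 0, 0, 0], [0, 0.7, 0, 0, 0, 0, 0], [0, 0.4, 0, 0, 0, 0, 0], [0, 0, 0, 0, 0, 0, 0]]
  ]
}}

```text
clock: 44.75
position: [0.4956, -0.0133, 0.2518]
tool_rot: [3.142, 0.0, 0.31]
force: [0.3, 0.7, 0.4]
grip_width: 0.0426
finger_force: 0.0
```

Run:
```python
from h import *
import pickle
delta([.4,0,.25]); t=cam('top'); s=cam('scene'); t0=pickle.load(open('top.pkl','rb'))
for n,c in (('top',t),('scene',s)):
    u=proj([.4713,.1326,.155],c); x,y=int(u[0])-12,int(u[1])-12; m=(c[0][y:y+24,x:x+24].max(2)<45).astype(np.uint8)
    k,l,st,ce=cv2.connectedComponentsWithStats(m)
    for i in range(1,k):
        if st[i,4]>8: print(n,u,st[i].tolist(),ray(ce[i]+[x,y],c,.155).round(4))
for n,u in (('purple',(456,279)),('jar',(403,282)),('collar',(468,182)),('ferr',(352,180)),('spanner',(358,122)),('rod',(180,292)),('b1',(174,126)),('b2',(210,105)),('Lold',(370,229)),('Mold',(454,237)),('Sold',(420,174))):
    a,b=[z[0][u[1]-20:u[1]+20,u[0]-20:u[0]+20].astype(float) for z in (t0,t)]; print(n,np.abs(a-b).mean().round(1))
```

```text
pos [ 0.4956 -0.0133  0.2518] rpy [3.1416e+00 3.0000e-04 3.1030e-01] t 44.75 w 0.0426 F [0.3 0.7 0.4] -> tool shares [-4.35 -2.09  0.09]
top [272.25973466 226.12636535] [10, 9, 8, 7, 31] [0.473  0.1308 0.155 ]
scene [371.47289941 197.77899727] [9, 11, 6, 10, 47] [0.4806 0.1332 0.155 ]
purple 5.3
jar 33.8
collar 6.3
ferr 25.1
spanner 6.3
rod 6.4
b1 5.5
b2 5.5
Lold 34.9
Mold 20.0
Sold 18.4
```

Run:
```python
from h import *
import pickle
t0=pickle.load(open('top.pkl','rb'));s0=pickle.load(open('scene.pkl','rb')); t=cam('top'); s=cam('scene')
for n,a,b,u in (('jar top',t0,t,(403,282)),('jar scene',s0,s,(277,160)),('ferr scene',s0,s,(289,248)),('ferr top',t0,t,(352,180))):
    g=[cv2.cvtColor(z[0],cv2.COLOR_RGB2GRAY) for z in (a,b)]; T=g[0][u[1]-9:u[1]+10,u[0]-9:u[0]+10]
    W=g[1][u[1]-25:u[1]+26,u[0]-25:u[0]+26]; r=cv2.matchTemplate(W,T,cv2.TM_CCOEFF_NORMED); _,v,_,l=cv2.minMaxLoc(r); print(n,round(v,2),'shift',l[0]-16,l[1]-16)
```

```text
jar top 0.6 shift 8 -1
jar scene 0.91 shift 0 0
ferr scene 1.0 shift 0 0
ferr top 0.57 shift 16 -13
```

The scene view shows the jar and ferrule with zero shift, so the top-view change is the arm's occlusion and shadow. Handing in.

```bash
python3 -c "
from h import *
print(job_done())"
```

```text
the job is handed in; nothing more can be done
None
```

I handed in the job at about 45 s: the three beakers are nested in the holder and the lever is at its stop, with force readings confirming the seating of the medium and small beakers and the lever's stop, and no sign that anything else on the bench moved.

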